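# Charge the cheese mill and lock its throat cap

## Task

Charge the hard-cheese mill: drop the small cheese drum into its leaning feed throat, then close the throat with the steel cap. The cap goes in only when its two ears meet the two notches in the throat's rim; set it right down, turn it clockwise until it stops, so that the ears are locked under the rim with the wooden grip bar lying crosswise, and let go. Leave everything else on the counter where it stands.

Things in the scene. Friction and masses are not known exactly. Their poses are not given: they have to be found in the camera images.
- mill: Fixed hard-cheese mill, 315 x 160 x 230 mm: grey base plate, white motor housing behind, steel drum housing, open pan in front, feed throat leaning over the pan. Origin: on the counter under the throat's mouth. x points from its front to its back (away from the robot; yaw within 0.35 rad), y to its left, z up.
- throat: Feed throat of the mill: steel tube leaning 25 deg from vertical towards the mill's front. Origin: on its axis, in the cap's seat, 185 mm above the counter. z: along the axis, out of the mouth; y: level, as the mill's y; x: up the slope, away from the robot. Bore 90 mm wide, floor at z = -95 mm. Rim lip z = 8 to 13 mm, 93 mm inside, 128 mm outside diameter, roofs a groove z = 0 to 8 mm for the ears.
- notch (a point): One of two opposite notches in the rim lip, 55 mm from the throat's axis, in its top face (z = 13 mm), at 135 deg in the throat's frame (from x towards y); the other is at -45 deg. Each is 31 deg wide. Ears let down there turn only clockwise seen from outside, 47 deg to a solid stop. No spring, no latch; friction keeps the cap.
- stud (a point): Small dark stud on the rim lip at 90 deg in the throat's frame (on its +y side; another at -90 deg), 58 mm from the axis: ears and grip bar point at the studs when the cap is locked, 45 deg clockwise of the notches.
- cap: Loose steel cap, 0.35 kg: disc 89 mm wide, z = 0 to 13 mm; two opposite ears to 57 mm from the axis, 24 deg wide, z = 0 to 6 mm; plug below tapering from 86 to 74 mm, down to z = -14 mm, on which it stands at first. Origin: on the axis, in the ears' underside. z up, x along the grip bar and through both ears (a half turn is the same). Seated, its origin and z axis lie on the throat's, with 2 mm of play.
- grip_bar (a point): Middle of the dark wooden grip bar on the cap, which lies in line with the ears: 68 mm long (cap's x), 16 mm thick (y), from z = 13 to 51 mm over the cap's origin; this point is at z = 32 mm.
- drum: The small cheese drum to be milled: pale yellow round cheese, 69 mm diameter, 46 mm high, 0.16 kg, standing on the counter to the left or the right of the mill. Origin: centre of its underside; z up. The two much taller drums on the dark slate are not meant.
- drum_mid (a point): Centre of the small cheese drum, 23 mm above its underside.
- disc_cheese: Bystander: banded soft disc cheese, 105 mm diameter, 32 mm high, left of the mill's housing. Origin: centre of underside.
- honey: Bystander: honey jar, 65 mm diameter, 100 mm high, right of the mill's housing. Origin: centre of underside.
- picks: Bystander: stoneware cup of tasting picks, 67 mm diameter, 106 mm high with the picks, behind left. Origin: centre of underside.
- ticket: Bystander: price ticket, a card leaning in a small foot, 37 x 50 x 110 mm, near the front edge of the counter, in front and right of the mill. Origin: centre of underside.
- chip_box: Bystander: round chip box with a cheese, 113 mm diameter, 36 mm high, in front of the mill. Origin: centre of underside.
Not all that is in view belongs to the job. Leave any yellow look-alike of the cap alone. What is shaped like the drum but green is not meant.

How it is judged:
On the way, in this order (a step that is already met when the one before it is completed fails the run):
1. the cheese drum lies inside the throat, below the cap's seat (x of drum_mid in the frame of throat between -0.03 and 0.03 m and y of drum_mid in the frame of throat between -0.03 and 0.03 m and z of drum_mid in the frame of throat between -0.105 and -0.035 m and linear speed of drum below 0.05 m/s), for 0.2 s.
2. the cap is right down in its seat, ears through the notches (x of drum_mid in the frame of throat between -0.03 and 0.03 m and y of drum_mid in the frame of throat between -0.03 and 0.03 m and z of drum_mid in the frame of throat between -0.105 and -0.035 m and x of cap in the frame of throat between -0.004 and 0.004 m and y of cap in the frame of throat between -0.004 and 0.004 m and z of cap in the frame of throat between -0.003 and 0.0035 m and angle between the z axis of cap and the z axis of throat, either way round below 0.06 rad), for 0.1 s.
At the end, for the whole second after the job is handed in: The cheese drum lies in the throat; the cap sits right down in its seat (within 3.5 mm in height, 4 mm sideways and 0.06 rad of tilt), turned clockwise so that its grip bar lies crosswise, within 0.17 rad of the throat's y, ears under the lip; both at rest and let go (all of step 2 and angle between the x axis of cap and the y axis of throat, either way round below 0.17 rad and linear speed of each of cap, drum below 0.02 m/s); the robot touches nothing.
It fails at once if the disc cheese is pushed more than 30 mm away (distance of disc_cheese from where it was at the start of the episode above 0.03 m).
It fails at once if the honey is pushed more than 30 mm away (distance of honey from where it was at the start of the episode above 0.03 m).
It fails at once if the picks is pushed more than 30 mm away (distance of picks from where it was at the start of the episode above 0.03 m).
It fails at once if the ticket is pushed more than 30 mm away (distance of ticket from where it was at the start of the episode above 0.03 m).
It fails at once if the chip box is pushed more than 30 mm away (distance of chip_box from where it was at the start of the episode above 0.03 m).
It also fails if it takes over 61 s, if anything falls off the work surface, if the arm or the gripper's body presses on something with over 40 N, if the wrist force passes 120 N, or if a joint passes its speed limit or range.

## Robot

A 7-joint arm with a two-finger parallel gripper is mounted at the origin on a cart in front of the work surface, level with it; the furniture and walls round the work are solid. World frame = base frame: x ahead of the robot, y to its left, z up, the work surface at z = 0. Lengths are in m, angles in rad, forces in N, time in s.
With the tool pointing down it reaches from about 0.4 to 0.85 m from the base axis. Payload 10.4 kg.
Tool frame: the origin (TCP) lies on the centre line of the jaws, within the pads' length; the fingertips stand 19 mm ahead of it and the grasp point (between the pads) is the TCP; z points along the fingers, y is the line along which they close (so a half turn about z gives the same grasp; the last joint's range is limited). The gripper opens to 87 mm and grips with 3 to 60 N. Pads are 19 mm wide; open, the fingers measure 117 mm over their backs; the gripper's body (75 mm by 190 mm) begins 51 mm behind the grasp point.
Start: joints at [-1.254, 0.332, -0.065, 1.46, 0.022, 1.35, -0.088], TCP at [0.208, 0.589, 0.242] pointing down, gripper open.
Joint ranges: [-2.6, 2.6], [-0.5, 2.12], [-1.47, 1.34], [0.16, 2.42], [-1.27, 4.41], [0.06, 2.06], [-2.6, 2.6]. Speed limits (rad/s): [2.22, 2.22, 2.79, 2.79, 3.14, 3.14, 3.14].

## Interface

Orientations are given as a unit quaternion [w, x, y, z].
In Python, from cell import robot, optics, workorder gives the robot as it stands.
- The arm moves only by the tool drive_tool, never from a script. Its argument "commands" is a list of rows, each an object of numbers: "x", "y", "z": the shift along the world's x, y, z in mm; "wx", "wy", "wz": the turn, a rotation vector about the world's x, y, z in rad. In form: [{"x": .., "y": .., "z": .., "wx": .., "wy": .., "wz": ..}, ...]. A call has 1 to 12 rows; each row shifts and turns the commanded pose from where the row before left it; what a row does not reach is not made up. A row lasts 1/12 s, in which the tool goes at most 41.7 mm and 7.16 degrees, less where a joint would pass 70% of its speed; a pose out of reach is approached as far as the arm can. A call with a gripper value outside its range is refused whole. "grip" is the opening, from 0 (shut) to 1 (fully open), set as the call begins (left out, the last holds). The fingers move at their own pace and stop on an object; the grip force is fixed at half the most. Time passes only in rows, so rows that do not move let the fingers close. It gives the time, the measured TCP pose, the force, the opening and the grip force at its end, in the units of the state.
- robot.read_state(): the state, without advancing time (a new reading comes with each control period).
- optics.camera(name): name is "scene" or "top"; returns a dict with "pixels" (400x640x3 uint8, blue, green, red), "camera_matrix" (3x3 intrinsics, pixels), "R" (3x3) and "t" (3): a world point X has camera coordinates R X + t. Camera axes: x right, y down, z forward; pixel columns grow to the right and rows downward; lengths in m; the calibration is good to about 2 mm. A picture is of the moment at which its call begins. There is no depth.
- workorder.hand_in(): hands the job in; it is judged then, once.
The state is a dict: "time": time; "joint_positions": joint angles; "qvel": joint speeds; "effort": joint torques, N m; "ee_pos": TCP position; "eef_rot": TCP orientation; "contact_force": force on the tool from outside, world axes, zero at the start; "ft_torque": the same for the moment, N m; "finger_gap": finger opening in m; "gripper_force": force on a finger pad.
Only numpy, scipy, OpenCV 4.12 (cv2) and the standard library are available. Lean on these libraries where they do the work, as an engineer would, in place of code of your own. Each camera call takes 0.05 s, during which the arm holds its last target. There are 200 camera calls.

## Working session

There is one attempt and no reset: what is moved stays moved. The work goes in short steps, Python scripts to look and compute and a tool call to move; the robot and the scene stay as the last step left them, time stands still between calls to the robot, and variables do not carry over. Pictures are saved under pics/ and viewed, at most 10 in all, crops included, and the job is handed in when it is done.

Besides the shell and the picture viewer there is one more tool, called in YAML: its name, and indented under it one key for each argument. drive_tool: Moves the arm, as the interface text tells. Its arguments: {"type":"object","properties":{"commands":{"type":"array","items":{"type":"object","properties":{"x":{"type":"number"},"y":{"type":"number"},"z":{"type":"number"},"wx":{"type":"number"},"wy":{"type":"number"},"wz":{"type":"number"}}}},"grip":{"type":"number"}},"required":["commands"]}

```bash
ls; mkdir -p pics; python3 - <<'E'
from cell import robot, optics
import cv2,numpy as np,pickle
d={}
for n in("scene","top"):
    c=optics.camera(n); d[n]=c; cv2.imwrite(f"pics/{n}0.png",c["pixels"])
    print(n,c["camera_matrix"].tolist(),np.round(c["R"],3).tolist(),np.round(c["t"],3).tolist(), np.round(-c["R"].T@c["t"],3))
pickle.dump(d,open("d0.pkl","wb"))
print(robot.read_state())
E
```

```text
pics
scene [[478.0205476079681, 0.0, 318.03544468191023], [0.0, 478.0205476079681, 201.72061722558027], [0.0, 0.0, 1.0]] [[0.532, -0.846, 0.028], [-0.357, -0.255, -0.899], [0.768, 0.468, -0.438]] [-0.261, 0.337, 1.101] [-0.586 -0.65   0.792]
top [[367.7609450456525, 0.0, 323.4366449887216], [0.0, 367.7609450456525, 200.80714044339632], [0.0, 0.0, 1.0]] [[-0.009, -1.0, 0.016], [-0.997, 0.007, -0.071], [0.07, -0.017, -0.997]] [0.05, 0.547, 1.116] [0.468 0.065 1.151]
{'time': 0.1, 'joint_positions': array([-1.25360388,  0.33282384, -0.06473475,  1.46079723,  0.02162819,
        1.34991233, -0.08852072]), 'qvel': array([-0.00243489, -0.00113734,  0.00044402, -0.00117888,  0.00133746,
        0.00147866,  0.00101809]), 'effort': array([ 2.22723909e-03, -6.24536419e+01,  2.49835267e-02, -3.90716743e+01,
       -6.13160245e-02,  3.64510703e-02,  1.06130742e-05]), 'ee_pos': array([0.20819706, 0.5889844 , 0.24085281]), 'eef_rot': array([-7.03444657e-05,  1.69062156e-01,  9.85605195e-01, -6.18017268e-04]), 'contact_force': array([-0.14300618, -0.41770362,  0.8001294 ]), 'ft_torque': array([0.07218773, 0.0139348 , 0.00183257]), 'gripper_force': 0.0, 'finger_gap': 0.08713633348293932}
```

View pics/scene0.png

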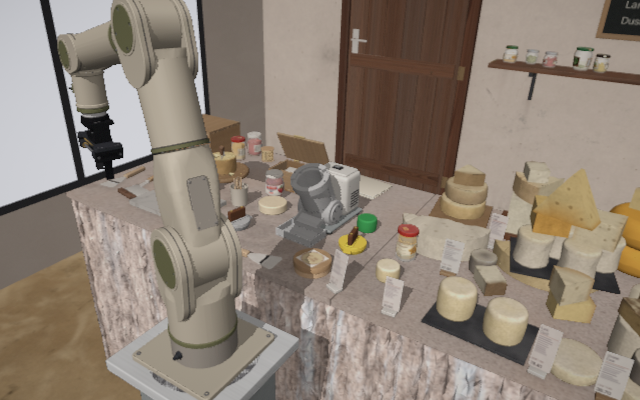

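View pics/top0.png

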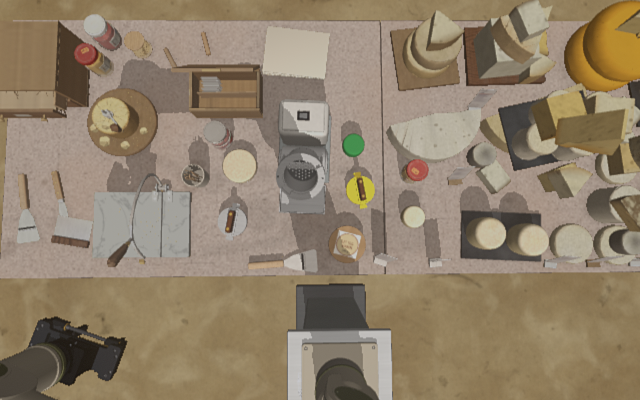

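The top view shows the steel cap at about (232,220) and the yellow look-alike at (360,188). Candidates for the drum are the small pale one at (413,216), the green one at (353,145), and the two tall ones on slate at (486,233) and (527,239). The small pale drum fits: it's right of the mill and not on the slate. The throat mouth is at about (302,174). I'll confirm these in enlarged crops.

```bash
python3 - <<'E'
import cv2,pickle
d=pickle.load(open("d0.pkl","rb"))
t=d["top"]["pixels"][90:245,210:435]; cv2.imwrite("pics/topc.png",cv2.resize(t,None,fx=3.5,fy=3.5,interpolation=cv2.INTER_CUBIC))
t=d["scene"]["pixels"][150:295,215:415]; cv2.imwrite("pics/scenec.png",cv2.resize(t,None,fx=4,fy=4,interpolation=cv2.INTER_CUBIC))
E
```

```text
(no output)
```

View pics/topc.png

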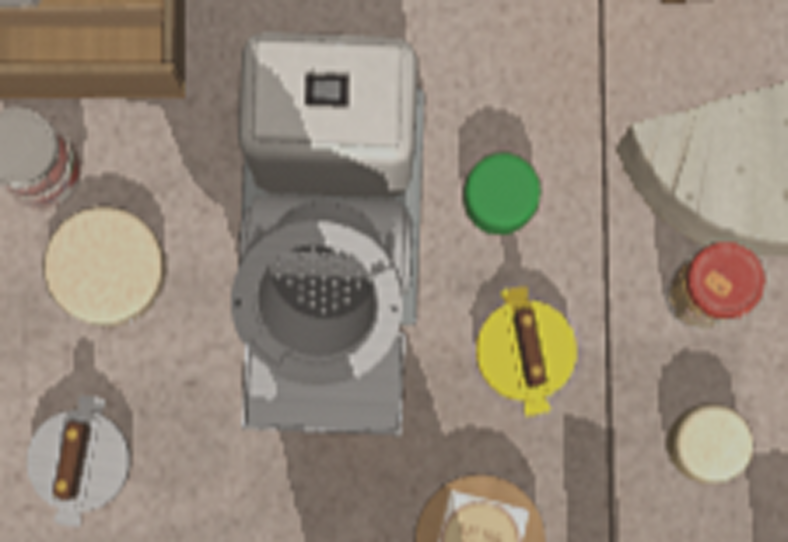

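View pics/scenec.png

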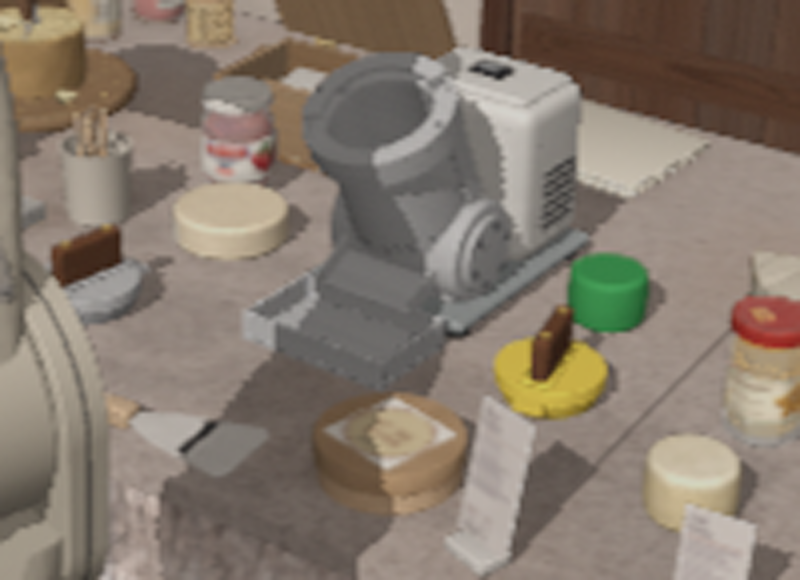

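The crops confirm three things. The small pale drum is at top ≈ (413,216) and scene ≈ (388,270). The steel cap is at top ≈ (232,221), with its bar nearly along x. The throat mouth has a stud at top ≈ (279,176) and a notch near (318,167). Next I'll measure the drum and cap and enlarge the mouth in both views.

```bash
cat > h.py <<'E'
import cv2,numpy as np
def ray(c,uv):
    p=np.linalg.solve(c["camera_matrix"],[uv[0],uv[1],1.]); d=c["R"].T@p
    return -c["R"].T@c["t"], d/np.linalg.norm(d)
def plane(c,uv,z):
    o,d=ray(c,uv); return o+d*(z-o[2])/d[2]
def tri(c1,u1,c2,u2):
    o1,d1=ray(c1,u1);o2,d2=ray(c2,u2)
    s=np.linalg.lstsq(np.c_[d1,-d2],o2-o1,rcond=None)[0]
    a,b=o1+d1*s[0],o2+d2*s[1]; return (a+b)/2,np.linalg.norm(a-b)*1e3
def proj(c,X):
    p=c["camera_matrix"]@(c["R"]@np.asarray(X)+c["t"]); return p[:2]/p[2]
def blob(c,box,lo,hi):
    x0,y0,x1,y1=box; im=c["pixels"][y0:y1,x0:x1]
    im=cv2.resize(im,None,fx=4,fy=4,interpolation=cv2.INTER_LINEAR)
    m=cv2.inRange(cv2.cvtColor(im,cv2.COLOR_BGR2HSV),lo,hi)
    k=max(cv2.findContours(m,0,1)[0],key=cv2.contourArea); k=(k[:,0]+.5)/4-.5+[x0,y0]
    return k.astype(np.float32)
E
python3 - <<'E'
from h import *
import pickle
d=pickle.load(open("d0.pkl","rb")); T,S=d["top"],d["scene"]
# bar
bt=blob(T,(218,200,248,240),(0,80,20),(20,255,140)); bs=blob(S,(225,200,250,225),(0,80,20),(20,255,140))
for n,k in(("bt",bt),("bs",bs)): print(n,cv2.minAreaRect(k))
print("bar tri",tri(T,cv2.minAreaRect(bt)[0],S,cv2.minAreaRect(bs)[0]))
P=np.array([plane(T,p,.065) for p in cv2.boxPoints(cv2.minAreaRect(bt))]);print(np.round(P,4))
print("bar centre @65", plane(T,cv2.minAreaRect(bt)[0],.065))
# drum
dt=blob(T,(396,200,430,232),(15,30,150),(35,140,255)); ds=blob(S,(372,255,404,285),(15,30,120),(35,160,255))
print("drum",cv2.fitEllipse(dt),cv2.boundingRect(ds.astype(np.int32)))
for z in(.046,.023):print(z,plane(T,cv2.fitEllipse(dt)[0],z))
# green/hsv of cap disc, rim
hs=cv2.cvtColor(T["pixels"],cv2.COLOR_BGR2HSV)
for p in((222,222),(241,222),(240,235),(300,190),(281,180),(321,176),(290,160)): print(p,hs[p[1],p[0]])
a=cv2.resize(T["pixels"][145:205,270:332],None,fx=6.4,fy=6.4,interpolation=cv2.INTER_CUBIC)
b=cv2.resize(S["pixels"][158:218,287:337],None,fx=6.4,fy=6.4,interpolation=cv2.INTER_CUBIC)
im=np.hstack([a,b]);im=cv2.convertScaleAbs(im,alpha=1.5,beta=-30);print(im.shape,a.shape)
cv2.imwrite("pics/mouth.png",im)
E
```

```text
bt ((229.6414794921875, 221.2452850341797), (6.066164016723633, 21.822834014892578), 10.619654655456543)
bs ((236.21929931640625, 213.1549835205078), (10.196046829223633, 19.491975784301758), 67.52056884765625)
bar tri (array([0.48750001, 0.32636511, 0.04583291]), np.float64(2.222678851540058))
[[0.4569 0.337  0.065 ]
 [0.5197 0.3259 0.065 ]
 [0.5163 0.3084 0.065 ]
 [0.4535 0.3196 0.065 ]]
bar centre @65 [0.48651723 0.32273118 0.065     ]
drum ((413.8629455566406, 217.0672607421875), (21.459388732910156, 23.27199935913086), 30.12346076965332) (374, 257, 26, 26)
0.046 [ 0.49478965 -0.22562511  0.046     ]
0.023 [ 0.4953493  -0.23167238  0.023     ]
(222, 222) [ 15  12 169]
(241, 222) [ 13  10 176]
(240, 235) [ 11  48 154]
(300, 190) [15 21 97]
(281, 180) [ 13  15 118]
(321, 176) [ 17  13 183]
(290, 160) [ 15  13 116]
(384, 717, 3) (384, 397, 3)
```

View pics/mouth.png

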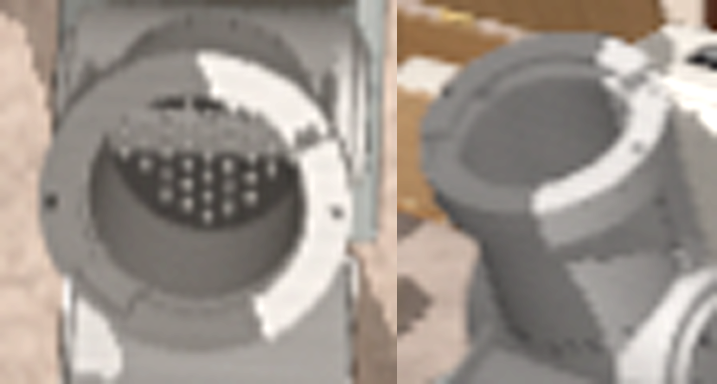

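The mouth shows the studs at composite top (51,201) and (337,212), and scene (447,91) and (638,147). The back-right notch is near (307,133) in the top part. I'll refine the studs to subpixel and triangulate.

```bash
cat > meas.py <<'E'
from h import *
import pickle
def dark(c,uv,r=2):
    g=cv2.cvtColor(c["pixels"],cv2.COLOR_BGR2GRAY).astype(float)
    u0,v0=np.round(uv).astype(int); w=g[v0-r:v0+r+1,u0-r:u0+r+1]
    q=np.clip(np.percentile(w,65)-w,0,None)
    q[q<.3*q.max()]=0
    yy,xx=np.mgrid[-r:r+1,-r:r+1]
    return np.array([u0+(q*xx).sum()/q.sum(),v0+(q*yy).sum()/q.sum()])
if __name__=="__main__":
    d=pickle.load(open("d0.pkl","rb")); T,S=d["top"],d["scene"]
    f=lambda x,y,a,b:(a+(x+.5)/6.4-.5,b+(y+.5)/6.4-.5)
    t=[f(51,201,270,145),f(337,212,270,145)]; s=[f(50,91,287,158),f(241,147,287,158)]
    print(t,s)
    t=[dark(T,p) for p in t]; s=[dark(S,p) for p in s]; print(t,s)
    L,e1=tri(T,t[0],S,s[0]); R,e2=tri(T,t[1],S,s[1]); y=L-R
    print(L,e1,R,e2,"dist",np.linalg.norm(y),"yaw",np.arctan2(-y[0],y[1]),"mid",(L+R)/2)
    yaw=np.arctan2(-y[0],y[1])
    ax=np.array([-np.sin(np.radians(25))*np.cos(yaw),-np.sin(np.radians(25))*np.sin(yaw),np.cos(np.radians(25))])
    print("throat origin",(L+R)/2-.013*ax,"ax",ax)
    # studs' expected height: 185+13*cos25=196.8: plane casts
    for c,p in((T,t),(S,s)):
        a=[plane(c,q,.1968) for q in p]; print("plane",np.round(a,4).tolist(),"mid",np.mean(a,0),"yaw",np.arctan2(-(a[0]-a[1])[0],(a[0]-a[1])[1]),np.linalg.norm(a[0]-a[1]))
    # drum in scene: bottom/top via contour extreme, circle-plane check
    ds=blob(S,(366,250,410,290),(15,30,90),(35,200,255)); dt=blob(T,(396,200,430,235),(12,30,120),(35,160,255))
    print("drum scene box",ds.min(0),ds.max(0)); print("drum top box",dt.min(0),dt.max(0))
    for X in ([.495,-.2256,.046],[.495,-.2256,0]):
        th=np.linspace(0,2*np.pi,90); C=np.array([proj(S,np.add(X,[.0345*np.cos(a),.0345*np.sin(a),0])) for a in th]); print("expect S",C.min(0),C.max(0))
        C=np.array([proj(T,np.add(X,[.0345*np.cos(a),.0345*np.sin(a),0])) for a in th]); print("expect T",C.min(0),C.max(0))
    # cap disc
    k=blob(T,(218,200,250,240),(0,0,145),(30,32,255)); (u,v),ra=cv2.minEnclosingCircle(k);print("cap circle",u,v,ra)
E
python3 meas.py
```

```text
[(277.546875, 175.984375), (322.234375, 177.703125)] [(294.390625, 171.796875), (324.234375, 180.546875)]
[array([277.49418605, 176.02906977]), array([322.12429379, 177.63841808])] [array([294.7443609 , 172.55263158]), array([325.21972133, 181.97963558])]
[0.60199079 0.1676959  0.19366559] 2.1208147215437743 [0.59784204 0.05002253 0.19170579] 4.295024423672709 dist 0.11776279801277433 yaw -0.03524193187916786 mid [0.59991641 0.10885922 0.19268569]
throat origin [0.60540704 0.10866564 0.18090369] ax [-0.42235584  0.0148908   0.90630779]
plane [[0.601, 0.1682, 0.1968], [0.596, 0.0519, 0.1968]] mid [0.59846951 0.11006504 0.1968    ] yaw -0.0427632185880457 0.11644380018464885
plane [[0.5963, 0.1625, 0.1968], [0.5893, 0.0425, 0.1968]] mid [0.59280712 0.10250609 0.1968    ] yaw -0.05867244741621463 0.12023215835167249
drum scene box [374.375 257.375] [400.375 282.875]
drum top box [395.625 199.625] [429.375 234.375]
expect S [374.5119596 257.2228395] [398.99950646 270.73633804]
expect T [402.44462693 205.56825478] [425.24737333 228.47333763]
expect S [373.23284037 270.48337095] [397.35604071 284.40501862]
expect T [399.06884329 206.41198295] [420.96835851 228.40823343]
cap circle 231.375 223.625 16.8542537689209
```

drive_tool:
  commands:
    - {"x":20,"y":-20,"z":6,"wz":0.025}
    - {"x":20,"y":-20,"z":6,"wz":0.025}
    - {"x":20,"y":-20,"z":6,"wz":0.025}
    - {"x":20,"y":-20,"z":6,"wz":0.025}
    - {"x":20,"y":-20,"z":6,"wz":0.025}
    - {"x":20,"y":-20,"z":6,"wz":0.025}
    - {"x":20,"y":-20,"z":6,"wz":0.025}
    - {"x":20,"y":-20,"z":6,"wz":0.025}
    - {"x":20,"y":-20,"z":6,"wz":0.025}
    - {"x":20,"y":-20,"z":6,"wz":0.025}
    - {"x":20,"y":-20,"z":6,"wz":0.025}
    - {"x":20,"y":-20,"z":6,"wz":0.025}
  grip: 1

```text
$.commands[0]: bad value
```

drive_tool:
  commands:
    - {"y":-30}
    - {"y":-30}
    - {"y":-30}
    - {"y":-30}
    - {"y":-30}
    - {"y":-30}
    - {"y":-30}
    - {"y":-30}
    - {"y":-30}
    - {"y":-30}
    - {"y":-30}
    - {"y":-30}

```text
$.commands[0]: bad value
```

drive_tool:
  commands:
    - {"x":6,"y":-27}
    - {"x":6,"y":-27}
    - {"x":6,"y":-27}
    - {"x":6,"y":-27}
    - {"x":6,"y":-27}
    - {"x":6,"y":-27}
    - {"x":6,"y":-27}
    - {"x":5,"y":-26}
    - {}

```text
$.commands[0]: bad value
```

drive_tool:
  commands:
    - {"x":20,"y":-20,"z":6,"wx":0,"wy":0,"wz":0.025}
    - {"x":20,"y":-20,"z":6,"wx":0,"wy":0,"wz":0.025}
    - {"x":20,"y":-20,"z":6,"wx":0,"wy":0,"wz":0.025}
    - {"x":20,"y":-20,"z":6,"wx":0,"wy":0,"wz":0.025}
    - {"x":20,"y":-20,"z":6,"wx":0,"wy":0,"wz":0.025}
    - {"x":20,"y":-20,"z":6,"wx":0,"wy":0,"wz":0.025}
    - {"x":20,"y":-20,"z":6,"wx":0,"wy":0,"wz":0.025}
    - {"x":20,"y":-20,"z":6,"wx":0,"wy":0,"wz":0.025}
    - {"x":20,"y":-20,"z":6,"wx":0,"wy":0,"wz":0.025}
    - {"x":20,"y":-20,"z":6,"wx":0,"wy":0,"wz":0.025}
    - {"x":20,"y":-20,"z":6,"wx":0,"wy":0,"wz":0.025}
    - {"x":20,"y":-20,"z":6,"wx":0,"wy":0,"wz":0.025}
  grip: 1

```text
time: 1.1
ee_pos: [0.449, 0.348, 0.3136]
eef_rot: [-0.0, 0.019, 1.0, -0.0]
contact_force: [0.0, 0.7, 0.3]
finger_gap: 0.0869
gripper_force: 0.0
```

drive_tool:
  commands:
    - {"x":0,"y":-30,"z":0,"wx":0,"wy":0,"wz":0}
    - {"x":0,"y":-30,"z":0,"wx":0,"wy":0,"wz":0}
    - {"x":0,"y":-30,"z":0,"wx":0,"wy":0,"wz":0}
    - {"x":0,"y":-30,"z":0,"wx":0,"wy":0,"wz":0}
    - {"x":0,"y":-30,"z":0,"wx":0,"wy":0,"wz":0}
    - {"x":0,"y":-30,"z":0,"wx":0,"wy":0,"wz":0}
    - {"x":0,"y":-30,"z":0,"wx":0,"wy":0,"wz":0}
    - {"x":0,"y":-30,"z":0,"wx":0,"wy":0,"wz":0}
    - {"x":0,"y":-30,"z":0,"wx":0,"wy":0,"wz":0}
    - {"x":0,"y":-30,"z":0,"wx":0,"wy":0,"wz":0}
    - {"x":0,"y":-30,"z":0,"wx":0,"wy":0,"wz":0}
    - {"x":0,"y":-30,"z":0,"wx":0,"wy":0,"wz":0}

```text
time: 2.1
ee_pos: [0.4479, -0.0122, 0.3134]
eef_rot: [-0.0, 0.02, 1.0, 0.0]
contact_force: [0.1, -0.5, 0.4]
finger_gap: 0.0873
gripper_force: 0.0
```

drive_tool:
  commands:
    - {"x":6,"y":-27,"z":0,"wx":0,"wy":0,"wz":0}
    - {"x":6,"y":-27,"z":0,"wx":0,"wy":0,"wz":0}
    - {"x":6,"y":-27,"z":0,"wx":0,"wy":0,"wz":0}
    - {"x":6,"y":-27,"z":0,"wx":0,"wy":0,"wz":0}
    - {"x":6,"y":-27,"z":0,"wx":0,"wy":0,"wz":0}
    - {"x":6,"y":-27,"z":0,"wx":0,"wy":0,"wz":0}
    - {"x":5,"y":-27,"z":0,"wx":0,"wy":0,"wz":0}
    - {"x":5,"y":-25,"z":0,"wx":0,"wy":0,"wz":0}
    - {"x":0,"y":0,"z":-20,"wx":0,"wy":0,"wz":0}
    - {"x":0,"y":0,"z":-40,"wx":0,"wy":0,"wz":0}
    - {"x":0,"y":0,"z":-40,"wx":0,"wy":0,"wz":0}
    - {"x":0,"y":0,"z":-40,"wx":0,"wy":0,"wz":0}

```text
time: 3.1
ee_pos: [0.494, -0.2248, 0.172]
eef_rot: [0.0, 0.02, 1.0, 0.0]
contact_force: [1.2, 0.4, -0.2]
finger_gap: 0.0872
gripper_force: 0.0
```

drive_tool:
  commands:
    - {"x":1,"y":-1,"z":-40,"wx":0,"wy":0,"wz":0}
    - {"x":0,"y":0,"z":-40,"wx":0,"wy":0,"wz":0}
    - {"x":0,"y":0,"z":-30,"wx":0,"wy":0,"wz":0}
    - {"x":0,"y":0,"z":-14,"wx":0,"wy":0,"wz":0}
    - {"x":0,"y":0,"z":-7,"wx":0,"wy":0,"wz":0}
    - {"x":0,"y":0,"z":0,"wx":0,"wy":0,"wz":0}

```text
time: 3.6
ee_pos: [0.4944, -0.2255, 0.0412]
eef_rot: [-0.001, 0.02, 1.0, 0.0]
contact_force: [0.3, 0.0, 0.5]
finger_gap: 0.0873
gripper_force: 0.0
```

drive_tool:
  commands:
    - {"x":0,"y":0,"z":0,"wx":0,"wy":0,"wz":0}
    - {"x":0,"y":0,"z":0,"wx":0,"wy":0,"wz":0}
    - {"x":0,"y":0,"z":0,"wx":0,"wy":0,"wz":0}
    - {"x":0,"y":0,"z":0,"wx":0,"wy":0,"wz":0}
    - {"x":0,"y":0,"z":0,"wx":0,"wy":0,"wz":0}
  grip: 0

```text
time: 4.02
ee_pos: [0.4961, -0.2261, 0.0437]
eef_rot: [0.001, 0.02, 1.0, -0.0]
contact_force: [-1.2, -0.7, 6.3]
finger_gap: 0.0654
gripper_force: 30.0
```

```bash
python3 - <<'E'
from h import *
from cell import optics
import pickle
d={n:optics.camera(n) for n in("scene","top")}; pickle.dump(d,open("d1.pkl","wb"))
a=cv2.resize(d["top"]["pixels"][170:250,370:450],(400,400),interpolation=cv2.INTER_CUBIC)
b=cv2.resize(d["scene"]["pixels"][220:300,345:425],(400,400),interpolation=cv2.INTER_CUBIC)
cv2.imwrite("pics/grip1.png",np.hstack([a,b]))
for z in (.0437,):print(proj(d["top"],[.4961,-.2261,z]),proj(d["scene"],[.4961,-.2261,z]))
E
```

```text
[413.80936394 216.65203431] [386.97566687 264.38463479]
```

View pics/grip1.png

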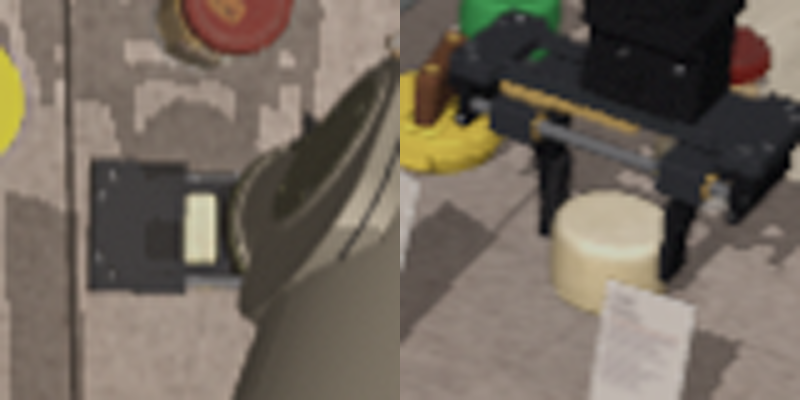

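The drum hasn't moved and sits centred between the fingers (scene ≈ (387,270)). The 65 mm gap looks like pad compliance. I'll lift it and check that it stays held.

drive_tool:
  commands:
    - {"x":0,"y":0,"z":10,"wx":0,"wy":0,"wz":0}
    - {"x":0,"y":0,"z":20,"wx":0,"wy":0,"wz":0}
    - {"x":0,"y":0,"z":30,"wx":0,"wy":0,"wz":0}
    - {"x":0,"y":0,"z":30,"wx":0,"wy":0,"wz":0}
    - {"x":0,"y":0,"z":35,"wx":0,"wy":0,"wz":0}
    - {"x":0,"y":0,"z":35,"wx":0,"wy":0,"wz":0}
    - {"x":0,"y":0,"z":35,"wx":0,"wy":0,"wz":0}
    - {"x":0,"y":0,"z":35,"wx":0,"wy":0,"wz":0}
    - {"x":0,"y":0,"z":30,"wx":0,"wy":0,"wz":0}
    - {"x":0,"y":0,"z":30,"wx":0,"wy":0,"wz":0}
    - {"x":0,"y":0,"z":0,"wx":0,"wy":0,"wz":0}

```text
time: 5.03
ee_pos: [0.4964, -0.2267, 0.3389]
eef_rot: [0.004, 0.02, 1.0, -0.001]
contact_force: [0.6, -1.1, -1.2]
finger_gap: 0.0649
gripper_force: 30.0
```

```bash
python3 - <<'E'
from h import *
from cell import optics,robot
import pickle
d={n:optics.camera(n) for n in("scene","top")}; pickle.dump(d,open("d2.pkl","wb"))
s=robot.read_state(); p=s["ee_pos"]; print(p,np.round(s["joint_positions"],2))
S=d["scene"]; u,v=proj(S,p); print(u,v)
u,v=int(u),int(v)
cv2.imwrite("pics/lift.png",cv2.resize(S["pixels"][v-50:v+50,u-60:u+60],(600,500),interpolation=cv2.INTER_CUBIC))
k=blob(S,(u-40,v-40,u+40,v+40),(15,30,90),(35,200,255)); print(k.min(0),k.max(0))
for h in(.004,-.042):
    C=np.array([proj(S,p+[.0345*np.cos(a),.0345*np.sin(a),h]) for a in np.linspace(0,6.28,90)]);print("expect",C.min(0),C.max(0))
E
```

```text
[ 0.4953024  -0.22591582  0.33371046] [-0.3   0.12  0.72  1.56 -0.08  1.49  1.95]
397.101927733723 169.61591430058363
[358.625 162.375] [410.125 198.375]
expect [383.75770529 163.24924495] [410.85674645 173.34272706]
expect [382.20108555 179.31172106] [408.8494445 190.055274 ]
```

View pics/lift.png

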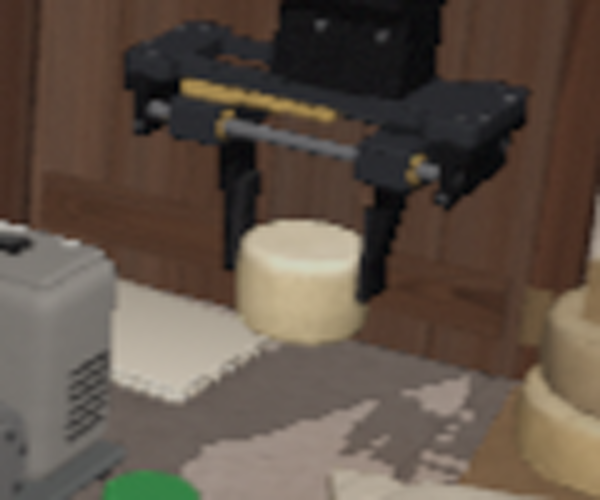

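The drum is held level between the fingers (crop ≈ (302,280)), centred to within a couple of mm. Next I'll carry it over the throat while tilting.

drive_tool:
  commands:
    - {"x":3,"y":28,"z":0,"wx":-0.0016,"wy":-0.0363,"wz":0}
    - {"x":3,"y":28,"z":0,"wx":-0.0016,"wy":-0.0363,"wz":0}
    - {"x":3,"y":28,"z":0,"wx":-0.0016,"wy":-0.0363,"wz":0}
    - {"x":3,"y":28,"z":0,"wx":-0.0016,"wy":-0.0363,"wz":0}
    - {"x":3,"y":28,"z":0,"wx":-0.0016,"wy":-0.0363,"wz":0}
    - {"x":3,"y":28,"z":0,"wx":-0.0016,"wy":-0.0363,"wz":0}
    - {"x":3,"y":28,"z":0,"wx":-0.0016,"wy":-0.0363,"wz":0}
    - {"x":3,"y":28,"z":0,"wx":-0.0016,"wy":-0.0363,"wz":0}
    - {"x":3,"y":28,"z":0,"wx":-0.0016,"wy":-0.0363,"wz":0}
    - {"x":3,"y":28,"z":0,"wx":-0.0016,"wy":-0.0363,"wz":0}
    - {"x":3,"y":28,"z":0,"wx":-0.0016,"wy":-0.0363,"wz":0}
    - {"x":3,"y":28,"z":0,"wx":-0.0016,"wy":-0.0363,"wz":0}

```text
time: 6.13
ee_pos: [0.5304, 0.1114, 0.331]
eef_rot: [0.216, 0.019, 0.976, -0.005]
contact_force: [0.1, -0.7, -1.0]
finger_gap: 0.0657
gripper_force: 30.0
```

drive_tool:
  commands:
    - {"x":9,"y":0,"z":-17,"wx":0,"wy":0,"wz":0}
    - {"x":9,"y":0,"z":-17,"wx":0,"wy":0,"wz":0}
    - {"x":9,"y":0,"z":-17,"wx":0,"wy":0,"wz":0}
    - {"x":7,"y":1,"z":-16,"wx":0,"wy":0,"wz":0}
    - {"x":0,"y":0,"z":0,"wx":0,"wy":0,"wz":0}
    - {"x":0,"y":0,"z":0,"wx":0,"wy":0,"wz":0}

```text
time: 6.63
ee_pos: [0.5642, 0.1108, 0.2638]
eef_rot: [0.215, 0.019, 0.977, -0.006]
contact_force: [-0.1, 0.5, -0.3]
finger_gap: 0.0651
gripper_force: 30.0
```

```bash
python3 - <<'E'
from h import *
from cell import optics,robot
import pickle
d={n:optics.camera(n) for n in("scene","top")}; pickle.dump(d,open("d3.pkl","wb"))
s=robot.read_state(); p=s["ee_pos"]; print(p,s["eef_rot"],s["contact_force"],np.round(s["joint_positions"],2))
ax=np.array([-.4222,.0182,.9063]);o=np.array([.604,.1099,.185]); print("throat z",(p-o)@ax,"off",p-o-((p-o)@ax)*ax)
a=cv2.resize(d["top"]["pixels"][130:210,260:340],(400,400),interpolation=cv2.INTER_CUBIC)
b=cv2.resize(d["scene"]["pixels"][130:210,270:350],(400,400),interpolation=cv2.INTER_CUBIC)
cv2.imwrite("pics/pre.png",np.hstack([a,b]))
E
```

```text
[0.56503379 0.11132505 0.26612343] [ 0.21627397  0.01937421  0.97612704 -0.00511903] [ 0.83435583 -1.00878496 -0.56586873] [-0.61 -0.09  0.23  1.94  0.25  0.9   1.03]
throat z 0.08999963351931245 off [-0.00096837 -0.00021295 -0.00044324]
```

View pics/pre.png

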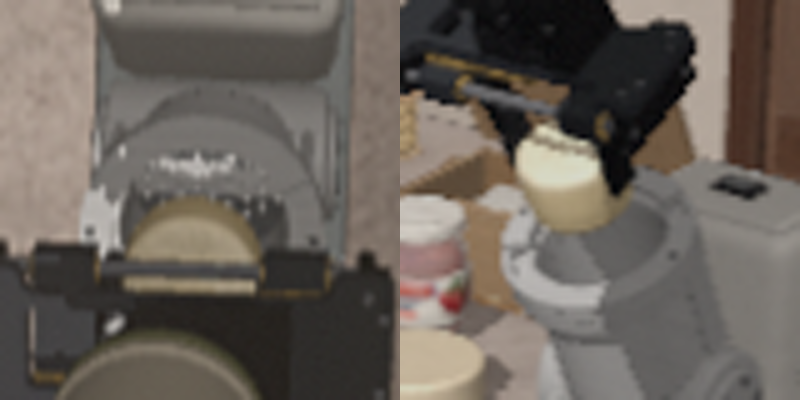

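The drum is centred on the mouth and aligned with its axis (top crop (195,245), scene crop (572,180)). I'll lower it to throat z ≈ 37 mm and release.

drive_tool:
  commands:
    - {"x":6,"y":0,"z":-12,"wx":0,"wy":0,"wz":0}
    - {"x":6,"y":0,"z":-12,"wx":0,"wy":0,"wz":0}
    - {"x":6,"y":0,"z":-12,"wx":0,"wy":0,"wz":0}
    - {"x":4,"y":0,"z":-10,"wx":0,"wy":0,"wz":0}
    - {"x":0,"y":0,"z":0,"wx":0,"wy":0,"wz":0}
    - {"x":0,"y":0,"z":0,"wx":0,"wy":0,"wz":0}

```text
time: 7.23
ee_pos: [0.5871, 0.1113, 0.2198]
eef_rot: [0.216, 0.019, 0.976, -0.005]
contact_force: [-0.5, 0.3, -0.9]
finger_gap: 0.0653
gripper_force: 30.0
```

drive_tool:
  commands:
    - {"x":0,"y":0,"z":0,"wx":0,"wy":0,"wz":0}
    - {"x":0,"y":0,"z":0,"wx":0,"wy":0,"wz":0}
    - {"x":0,"y":0,"z":0,"wx":0,"wy":0,"wz":0}
    - {"x":0,"y":0,"z":0,"wx":0,"wy":0,"wz":0}
    - {"x":0,"y":0,"z":0,"wx":0,"wy":0,"wz":0}
    - {"x":-5,"y":0,"z":11,"wx":0,"wy":0,"wz":0}
    - {"x":-8,"y":0,"z":17,"wx":0,"wy":0,"wz":0}
    - {"x":-10,"y":0,"z":21,"wx":0,"wy":0,"wz":0}
    - {"x":-13,"y":0,"z":27,"wx":0,"wy":0,"wz":0}
    - {"x":-13,"y":5,"z":27,"wx":0,"wy":0,"wz":0}
  grip: 1

```text
time: 8.07
ee_pos: [0.5376, 0.1151, 0.3235]
eef_rot: [0.216, 0.02, 0.976, -0.006]
contact_force: [0.7, -0.0, 1.1]
finger_gap: 0.0868
gripper_force: 0.0
```

drive_tool:
  commands:
    - {"x":-5,"y":21,"z":-5,"wx":0.0019,"wy":0.0436,"wz":-0.0135}
    - {"x":-5,"y":21,"z":-5,"wx":0.0019,"wy":0.0436,"wz":-0.0135}
    - {"x":-5,"y":21,"z":-5,"wx":0.0019,"wy":0.0436,"wz":-0.0135}
    - {"x":-5,"y":21,"z":-5,"wx":0.0019,"wy":0.0436,"wz":-0.0135}
    - {"x":-5,"y":21,"z":-5,"wx":0.0019,"wy":0.0436,"wz":-0.0135}
    - {"x":-5,"y":21,"z":-5,"wx":0.0019,"wy":0.0436,"wz":-0.0135}
    - {"x":-5,"y":21,"z":-5,"wx":0.0019,"wy":0.0436,"wz":-0.0135}
    - {"x":-5,"y":21,"z":-5,"wx":0.0019,"wy":0.0436,"wz":-0.0135}
    - {"x":-5,"y":20,"z":-5,"wx":0.0019,"wy":0.0436,"wz":-0.0135}
    - {"x":-5,"y":20,"z":-5,"wx":0.0019,"wy":0.0436,"wz":-0.0135}
    - {"x":0,"y":0,"z":0,"wx":0,"wy":0,"wz":0}

```text
time: 8.98
ee_pos: [0.4868, 0.328, 0.2706]
eef_rot: [-0.003, 0.084, 0.996, -0.015]
contact_force: [-1.0, 0.4, -0.8]
finger_gap: 0.0871
gripper_force: 0.0
```

```bash
python3 - <<'E'
from h import *
from cell import optics,robot
import pickle
d={n:optics.camera(n) for n in("scene","top")}; pickle.dump(d,open("d4.pkl","wb"))
s=robot.read_state(); print(s["ee_pos"],s["eef_rot"],np.round(s["joint_positions"],2))
d0=pickle.load(open("d0.pkl","rb"))
f=lambda im,x,y,w,h,k:cv2.resize(im[y:y+h,x:x+w],None,fx=k,fy=k,interpolation=cv2.INTER_CUBIC)
a=f(d["top"]["pixels"],270,145,60,60,6); b=f(d["scene"]["pixels"],283,155,60,60,6)
e=f(d0["top"]["pixels"],215,200,36,40,8); g=f(d0["scene"]["pixels"],220,195,36,40,6)
im=np.zeros((360+320,720,3),np.uint8); im[:360,:360]=a;im[:360,360:]=b;im[360:680,:288]=e;im[360:600,360:576]=g
im=cv2.convertScaleAbs(im[:600],alpha=1.3)
cv2.imwrite("pics/comp.png",im)
E
```

```text
[0.48838232 0.3245149  0.27200563] [-8.96381039e-04  8.46604284e-02  9.96296845e-01 -1.49801782e-02] [-0.75  0.24  0.09  1.51 -0.    1.41  0.74]
```

View pics/comp.png

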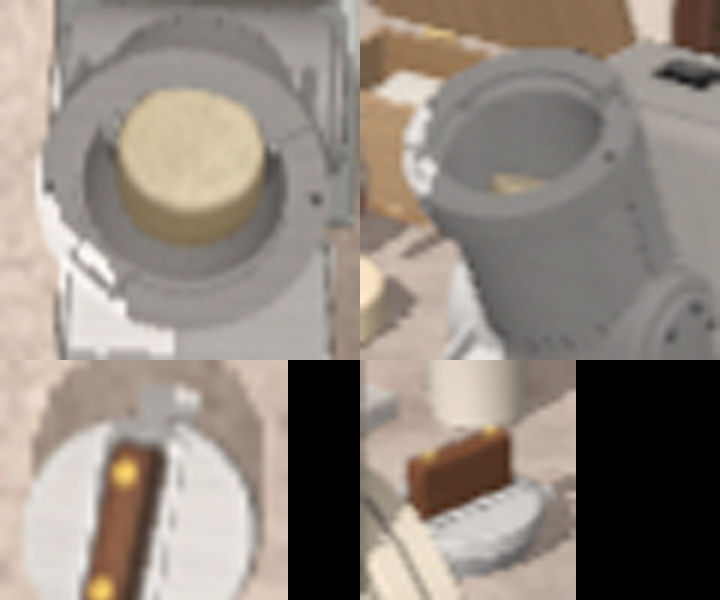

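The drum lies flat in the throat (top crop ≈ (190,165)). The cap's bar has two brass pins, at top crop (124,472) and (100,588), and scene crop (429,456) and (489,434). I'll use those pins for its pose and re-measure the studs.

```bash
python3 - <<'E'
from h import *
from meas import dark
import pickle
d0=pickle.load(open("d0.pkl","rb"));d4=pickle.load(open("d4.pkl","rb")); T,S=d0["top"],d0["scene"]
def pin(c,uv,r=2.2,):
    hs=cv2.cvtColor(c["pixels"],cv2.COLOR_BGR2HSV).astype(float); 
    yy,xx=np.mgrid[:400,:640]; q=hs[...,2]*((xx-uv[0])**2+(yy-uv[1])**2<r*r)*(hs[...,0]>8)*(hs[...,1]>90)
    m=(q>0); q=np.where(m,np.clip(q-q[m].mean()*.85,0,None),0); return np.array([(q*xx).sum(),(q*yy).sum()])/q.sum()
t=[(230.06,213.56),(227.06,228.06)]; s=[(241.08,206.9),(231.08,210.58)]
print([pin(T,p) for p in t],[pin(S,p) for p in s])
for tt in (t,[pin(T,p) for p in t]):
    a=np.array([plane(T,p,.065) for p in tt]);print("pins@65",np.round(a,4).tolist(),"mid",a.mean(0),"az",np.arctan2(*(a[0]-a[1])[[1,0]]))
m,e=zip(*[tri(T,x,S,y) for x,y in zip(t,s)]);print("tri",np.round(m,4).tolist(),e,np.mean(m,0))
T4,S4=d4["top"],d4["scene"]
st=[dark(T4,(277.75,175.25)),dark(T4,(322.4,177.75))]; print(st)
a=np.array([plane(T4,p,.1968) for p in st]);y=a[0]-a[1];print("mid",a.mean(0),"yaw",np.arctan2(-y[0],y[1]),np.linalg.norm(y))
for x,z in((st[0],(294.39,171.80)),(st[1],(324.1,180.55))): print(tri(T4,x,S4,z))
# interior of rim inner edge etc: scene plane cast
for q in((294.39,171.80),(324.1,180.55)): print(plane(S4,q,.1968))
E
```

```text
[array([230.13564838, 213.63125752]), array([227.13885455, 228.38318912])] [array([241.35362793, 206.44566285]), array([230.87907382, 210.58713327])]
pins@65 [[0.5091, 0.3217, 0.065], [0.4666, 0.3301, 0.065]] mid [0.4878508  0.32589974 0.065     ] az -0.19463479075207554
pins@65 [[0.5089, 0.3215, 0.065], [0.4657, 0.3298, 0.065]] mid [0.48727163 0.32566824 0.065     ] az -0.19104241844069483
tri [[0.5095, 0.3222, 0.0615], [0.4672, 0.3298, 0.063]] (np.float64(0.9294193537251855), np.float64(1.9035238121443467)) [0.48833448 0.32597201 0.06224852]
[array([277.85323383, 175.62935323]), array([322.37541528, 177.62458472])]
mid [0.59900756 0.10926981 0.1968    ] yaw -0.05156422865872625 0.11621371670969552
(array([0.60194399, 0.16753083, 0.19633689]), np.float64(0.4393308295640396))
(array([0.59610706, 0.0510488 , 0.19704968]), np.float64(0.4646560851468698))
[0.60089997 0.1670785  0.1968    ]
[0.59676792 0.0511718  0.1968    ]
```

```bash
cat > goto.py <<'E'
import numpy as np
from scipy.spatial.transform import Rotation as Ro
from cell import robot
def delta(p,z,y):
    s=robot.read_state(); R=Ro.from_quat(s["eef_rot"],scalar_first=True)
    z=np.array(z)/np.linalg.norm(z); y=np.array(y)-np.dot(y,z)*z; y/=np.linalg.norm(y)
    if R.as_matrix()[:,1]@y<0:y=-y
    G=Ro.from_matrix(np.c_[np.cross(y,z),y,z])
    print("dpos mm",np.round((np.array(p)-s["ee_pos"])*1e3,1),"rotvec",np.round((G*R.inv()).as_rotvec(),4),"ypos",s["ee_pos"],"F",s["contact_force"])
E
python3 - <<'E'
from goto import *
delta([.4876,.3258,.050],[0,0,-1],[np.sin(.19),np.cos(.19),0])
E
```

```text
dpos mm [  -0.8    1.3 -222. ] rotvec [ 0.0297 -0.0046 -0.0205] ypos [0.48838232 0.3245149  0.27200563] F [ 0.93632726 -0.59246809  1.01002398]
```

drive_tool:
  commands:
    - {"x":-1,"y":1,"z":-38,"wx":0.015,"wy":-0.0023,"wz":-0.01}
    - {"x":0,"y":0,"z":-40,"wx":0.0147,"wy":-0.0023,"wz":-0.0105}
    - {"x":0,"y":0,"z":-40,"wx":0,"wy":0,"wz":0}
    - {"x":0,"y":0,"z":-38,"wx":0,"wy":0,"wz":0}
    - {"x":0,"y":0,"z":-30,"wx":0,"wy":0,"wz":0}
    - {"x":0,"y":0,"z":-18,"wx":0,"wy":0,"wz":0}
    - {"x":0,"y":0,"z":-12,"wx":0,"wy":0,"wz":0}
    - {"x":0,"y":0,"z":-5,"wx":0,"wy":0,"wz":0}
    - {"x":0,"y":0,"z":0,"wx":0,"wy":0,"wz":0}

```text
time: 9.83
ee_pos: [0.4875, 0.3247, 0.0516]
eef_rot: [0.0, 0.096, 0.995, 0.0]
contact_force: [0.1, 0.2, -0.3]
finger_gap: 0.0873
gripper_force: 0.0
```

```bash
python3 - <<'E'
from goto import *
delta([.4876,.3258,.050],[0,0,-1],[np.sin(.19),np.cos(.19),0])
E
```

```text
dpos mm [ 0.1  1.1 -1.6] rotvec [-0.0006  0.0004  0.0014] ypos [0.48751966 0.32472787 0.05161736] F [ 0.08756541  0.161669   -0.34930542]
```

drive_tool:
  commands:
    - {"x":0,"y":1,"z":-1,"wx":0,"wy":0,"wz":0}
    - {"x":0,"y":0,"z":0,"wx":0,"wy":0,"wz":0}
    - {"x":0,"y":0,"z":0,"wx":0,"wy":0,"wz":0}
    - {"x":0,"y":0,"z":0,"wx":0,"wy":0,"wz":0}
    - {"x":0,"y":0,"z":0,"wx":0,"wy":0,"wz":0}
    - {"x":0,"y":0,"z":0,"wx":0,"wy":0,"wz":0}
    - {"x":0,"y":0,"z":0,"wx":0,"wy":0,"wz":0}
    - {"x":0,"y":0,"z":0,"wx":0,"wy":0,"wz":0}
  grip: 0

```text
time: 10.5
ee_pos: [0.4873, 0.3263, 0.0506]
eef_rot: [0.0, 0.095, 0.995, 0.0]
contact_force: [-0.1, -0.3, -0.3]
finger_gap: 0.0415
gripper_force: 0.0
```

```bash
python3 - <<'E'
from goto import *
s=robot.read_state();print(s["ee_pos"],s["eef_rot"],s["finger_gap"],s["contact_force"],s["ft_torque"])
E
```

```text
[0.48729765 0.32627448 0.05062259] [7.10513223e-06 9.53936021e-02 9.95439510e-01 4.93256197e-04] 0.04153237625712064 [-0.12879388 -0.26522352 -0.26952588] [-0.00393339  0.0015852   0.02822459]
```

Still closing, so I'll wait a bit longer and then lift slightly.

drive_tool:
  commands:
    - {"x":0,"y":0,"z":0,"wx":0,"wy":0,"wz":0}
    - {"x":0,"y":0,"z":0,"wx":0,"wy":0,"wz":0}
    - {"x":0,"y":0,"z":0,"wx":0,"wy":0,"wz":0}
    - {"x":0,"y":0,"z":0,"wx":0,"wy":0,"wz":0}
    - {"x":0,"y":0,"z":0,"wx":0,"wy":0,"wz":0}
    - {"x":0,"y":0,"z":0,"wx":0,"wy":0,"wz":0}
    - {"x":0,"y":0,"z":0,"wx":0,"wy":0,"wz":0}

```text
time: 11.08
ee_pos: [0.4873, 0.3258, 0.0505]
eef_rot: [-0.0, 0.096, 0.995, 0.0]
contact_force: [-1.0, -4.0, 3.0]
finger_gap: 0.0159
gripper_force: 30.0
```

drive_tool:
  commands:
    - {"x":0,"y":0,"z":10,"wx":0,"wy":0,"wz":0}
    - {"x":0,"y":0,"z":20,"wx":0,"wy":0,"wz":0}
    - {"x":0,"y":0,"z":35,"wx":0,"wy":0,"wz":0}
    - {"x":0,"y":0,"z":40,"wx":0,"wy":0,"wz":0}
    - {"x":0,"y":0,"z":40,"wx":0,"wy":0,"wz":0}
    - {"x":0,"y":0,"z":40,"wx":0,"wy":0,"wz":0}
    - {"x":0,"y":0,"z":40,"wx":0,"wy":0,"wz":0}
    - {"x":0,"y":0,"z":25,"wx":0,"wy":0,"wz":0}
    - {"x":0,"y":0,"z":0,"wx":0,"wy":0,"wz":0}
    - {"x":0,"y":0,"z":0,"wx":0,"wy":0,"wz":0}

```text
time: 11.92
ee_pos: [0.4875, 0.3268, 0.302]
eef_rot: [0.001, 0.095, 0.995, 0.002]
contact_force: [0.3, 0.1, -4.7]
finger_gap: 0.0157
gripper_force: 30.0
```

```bash
cat >> goto.py <<'E'
yaw=-.047; t=np.radians(25)
zt=np.array([-np.sin(t)*np.cos(yaw),-np.sin(t)*np.sin(yaw),np.cos(t)]); yt=np.array([-np.sin(yaw),np.cos(yaw),0]); xt=np.cross(yt,zt)
o=np.array([.5990,.1093,.1967])-.013*zt
def to(h,ang=45,dx=0,dy=0,g=.0365):
    a=np.radians(ang); delta(o+(g+h)*zt+dx*xt+dy*yt,-zt,np.cos(a)*xt+np.sin(a)*yt)
    s=robot.read_state(); q=s["ee_pos"]-o; print("throat xyz mm",np.round([q@xt*1e3,q@yt*1e3,(q@zt-g)*1e3],2),"t",s["time"],"F",[np.round(s["contact_force"]@v,1) for v in(xt,yt,zt)])
E
python3 - <<'E'
from goto import *
to(.06)
E
```

```text
dpos mm [  76.3 -215.9  -29.6] rotvec [ 0.1178 -0.4242 -0.6318] ypos [0.48748998 0.32681711 0.301986  ] F [ 0.27349987  0.06537372 -4.73266642]
throat xyz mm [-65.72 212.04 123.31] t 11.9167 F [np.float64(-1.8), np.float64(0.1), np.float64(-4.4)]
```

drive_tool:
  commands:
    - {"x":6,"y":-21.6,"z":0,"wx":0.0118,"wy":-0.0424,"wz":-0.0632}
    - {"x":6,"y":-21.6,"z":0,"wx":0.0118,"wy":-0.0424,"wz":-0.0632}
    - {"x":6,"y":-21.6,"z":0,"wx":0.0118,"wy":-0.0424,"wz":-0.0632}
    - {"x":6,"y":-21.6,"z":0,"wx":0.0118,"wy":-0.0424,"wz":-0.0632}
    - {"x":6,"y":-21.6,"z":0,"wx":0.0118,"wy":-0.0424,"wz":-0.0632}
    - {"x":6,"y":-21.6,"z":0,"wx":0.0118,"wy":-0.0424,"wz":-0.0632}
    - {"x":6,"y":-21.6,"z":0,"wx":0.0118,"wy":-0.0424,"wz":-0.0632}
    - {"x":6,"y":-21.6,"z":0,"wx":0.0118,"wy":-0.0424,"wz":-0.0632}
    - {"x":6,"y":-21.6,"z":0,"wx":0.0118,"wy":-0.0424,"wz":-0.0632}
    - {"x":6,"y":-21.6,"z":0,"wx":0.0118,"wy":-0.0424,"wz":-0.0632}
    - {"x":0,"y":0,"z":0,"wx":0,"wy":0,"wz":0}
    - {"x":0,"y":0,"z":0,"wx":0,"wy":0,"wz":0}

```text
time: 12.92
ee_pos: [0.546, 0.1092, 0.2983]
eef_rot: [0.199, 0.396, 0.893, 0.076]
contact_force: [-0.1, 0.3, -4.3]
finger_gap: 0.0159
gripper_force: 30.0
```

```bash
python3 - <<'E'
from goto import *
from h import *
from cell import optics
import pickle
to(.045)
d={n:optics.camera(n) for n in("scene","top")}; pickle.dump(d,open("d5.pkl","wb"))
s=robot.read_state(); p=s["ee_pos"]; R=Ro.from_quat(s["eef_rot"],scalar_first=True).as_matrix()
print([proj(d[n],p-.0*R[:,2]) for n in d], np.round(s["joint_positions"],2))
# brass pins in view?
for n in d:
    u,v=proj(d[n],p-.0145*R[:,2]).round().astype(int); hs=cv2.cvtColor(d[n]["pixels"],cv2.COLOR_BGR2HSV)[v-18:v+18,u-18:u+18].astype(int)
    m=(hs[...,0]>12)&(hs[...,0]<35)&(hs[...,1]>120)&(hs[...,2]>120); print(n,u,v,[(x+u-18,y+v-18) for y,x in np.argwhere(m)][:30])
    print([proj(d[n],p-.0145*R[:,2]+e*.022*R[:,0]) for e in(1,-1)])
E
```

```text
dpos mm [ 24.    1.5 -39.5] rotvec [ 0.001  -0.0066  0.0017] ypos [0.54604814 0.10916567 0.2982999 ] F [-0.06083665  0.30846209 -4.30555385]
throat xyz mm [-4.99 -2.62 90.93] t 12.9167 F [np.float64(-1.9), np.float64(0.3), np.float64(-3.9)]
[array([299.66075236, 150.12124453]), array([297.41732446, 193.06170195])] [-0.61 -0.14  0.2   1.92  0.26  0.99  0.23]
scene 298 146 [(np.int64(282), np.int64(135))]
[array([291.48073872, 148.67229608]), array([305.51396712, 144.31114913])]
top 297 195 [(np.int64(293), np.int64(179)), (np.int64(304), np.int64(189)), (np.int64(291), np.int64(200))]
[array([290.11706332, 201.27308113]), array([303.93860613, 188.99067131])]
```

drive_tool:
  commands:
    - {"x":6,"y":0.5,"z":-10,"wx":0,"wy":-0.0033,"wz":0}
    - {"x":6,"y":0.5,"z":-10,"wx":0,"wy":-0.0033,"wz":0}
    - {"x":6,"y":0.5,"z":-10,"wx":0,"wy":0,"wz":0}
    - {"x":6,"y":0,"z":-9.5,"wx":0,"wy":0,"wz":0}
    - {"x":0,"y":0,"z":0,"wx":0,"wy":0,"wz":0}
    - {"x":0,"y":0,"z":0,"wx":0,"wy":0,"wz":0}

```text
time: 13.52
ee_pos: [0.5711, 0.1119, 0.26]
eef_rot: [0.203, 0.395, 0.893, 0.078]
contact_force: [0.5, -0.5, -3.1]
finger_gap: 0.0157
gripper_force: 30.0
```

```bash
python3 - <<'E'
from goto import *
from h import *
from cell import optics
import pickle
to(.045)
d={n:optics.camera(n) for n in("scene","top")}; pickle.dump(d,open("d6.pkl","wb"))
to(.020)
E
```

```text
dpos mm [-1.  -1.2 -1.3] rotvec [0.001  0.0016 0.0005] ypos [0.57108857 0.11185001 0.26004541] F [ 0.46316251 -0.46619272 -3.05038975]
throat xyz mm [ 1.39  1.24 45.74] t 13.5167 F [np.float64(-0.8), np.float64(-0.4), np.float64(-3.0)]
dpos mm [  9.2  -1.8 -25.3] rotvec [-0.0001  0.0037  0.0005] ypos [0.57138889 0.11197188 0.26142654] F [-0.00483746 -0.90346176 -2.95334142]
throat xyz mm [ 2.24  1.37 46.87] t 13.6167 F [np.float64(-1.2), np.float64(-0.9), np.float64(-2.7)]
```

drive_tool:
  commands:
    - {"x":3,"y":-0.5,"z":-8,"wx":0,"wy":0.001,"wz":0}
    - {"x":3,"y":-0.5,"z":-8,"wx":0,"wy":0.001,"wz":0}
    - {"x":3,"y":-0.5,"z":-8,"wx":0,"wy":0,"wz":0}
    - {"x":0,"y":0,"z":0,"wx":0,"wy":0,"wz":0}
    - {"x":0,"y":0,"z":0,"wx":0,"wy":0,"wz":0}

```text
time: 14.03
ee_pos: [0.58, 0.11, 0.2361]
eef_rot: [0.202, 0.395, 0.893, 0.078]
contact_force: [-0.3, -0.4, -3.3]
finger_gap: 0.016
gripper_force: 30.0
```

```bash
python3 - <<'E'
from goto import *
from h import *
from cell import optics
import pickle
to(.014)
d={n:optics.camera(n) for n in("scene","top")}; pickle.dump(d,open("d7.pkl","wb"))
to(.014)
f=lambda im,x,y,w,h,k:cv2.resize(im[y:y+h,x:x+w],None,fx=k,fy=k,interpolation=cv2.INTER_CUBIC)
cv2.imwrite("pics/ins.png",np.hstack([f(d["top"]["pixels"],268,145,60,60,6.6),f(d["scene"]["pixels"],283,145,60,60,6.6)]))
E
```

```text
dpos mm [ 3.1  0.1 -5.4] rotvec [0.0008 0.0001 0.001 ] ypos [0.58004388 0.10996583 0.23607941] F [-0.29084897 -0.3666317  -3.26095158]
throat xyz mm [-0.55 -0.23 20.21] t 14.0333 F [np.float64(-1.6), np.float64(-0.4), np.float64(-2.8)]
dpos mm [ 2.8 -0.3 -6.5] rotvec [0.     0.0017 0.0006] ypos [0.58037659 0.11032347 0.23718824] F [-0.02104486 -0.00958648 -3.30657402]
throat xyz mm [ 0.21  0.15 21.08] t 14.1333 F [np.float64(-1.4), np.float64(-0.0), np.float64(-3.0)]
```

View pics/ins.png

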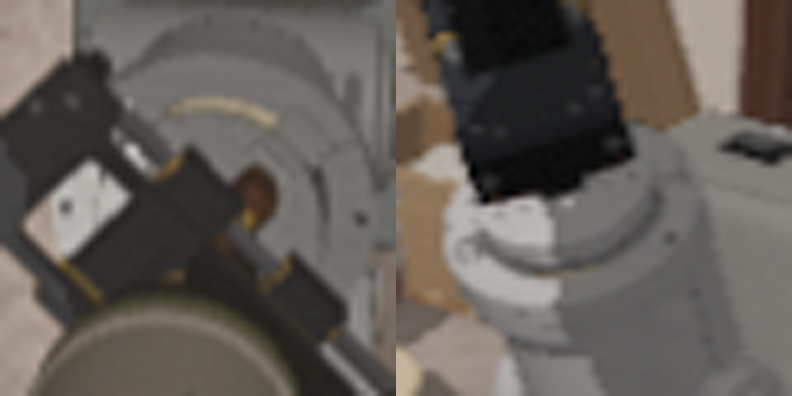

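The last picture shows the cap level with the mouth, centred, with the ear over the back-right notch (top crop ≈ (300,125)). I'll go down in small steps and watch the force.

drive_tool:
  commands:
    - {"x":1.3,"y":0,"z":-2.8,"wx":0,"wy":0,"wz":0}
    - {"x":1.3,"y":0,"z":-2.8,"wx":0,"wy":0,"wz":0}
    - {"x":1.2,"y":-0.1,"z":-2.7,"wx":0,"wy":0,"wz":0}
    - {"x":1.2,"y":-0.1,"z":-2.7,"wx":0,"wy":0,"wz":0}
    - {"x":0,"y":0,"z":0,"wx":0,"wy":0,"wz":0}
    - {"x":0,"y":0,"z":0,"wx":0,"wy":0,"wz":0}

```text
time: 14.63
ee_pos: [0.5853, 0.11, 0.2258]
eef_rot: [0.202, 0.395, 0.893, 0.078]
contact_force: [0.6, 0.2, -3.7]
finger_gap: 0.0156
gripper_force: 30.0
```

```bash
python3 - <<'E'
from goto import *
to(.0)
E
```

```text
dpos mm [ 3.8 -0.2 -7.8] rotvec [0.0002 0.0012 0.0008] ypos [0.58525648 0.11000765 0.22581036] F [ 0.60107693  0.22707894 -3.72900971]
throat xyz mm [-0.17  0.06  8.7 ] t 14.6333 F [np.float64(-1.0), np.float64(0.3), np.float64(-3.6)]
```

drive_tool:
  commands:
    - {"x":1,"y":0,"z":-2,"wx":0,"wy":0,"wz":0}
    - {"x":1,"y":0,"z":-2,"wx":0,"wy":0,"wz":0}
    - {"x":0.6,"y":0,"z":-1.5,"wx":0,"wy":0,"wz":0}
    - {"x":0,"y":0,"z":0,"wx":0,"wy":0,"wz":0}
    - {"x":0,"y":0,"z":0,"wx":0,"wy":0,"wz":0}

```text
time: 15.05
ee_pos: [0.5879, 0.1101, 0.2204]
eef_rot: [0.202, 0.395, 0.893, 0.078]
contact_force: [-0.9, 0.2, -3.5]
finger_gap: 0.0156
gripper_force: 30.0
```

```bash
python3 - <<'E'
from goto import *
to(.0)
E
```

```text
dpos mm [ 1.2 -0.3 -2.4] rotvec [0.0001 0.0013 0.0007] ypos [0.58786045 0.11006399 0.22042719] F [-0.85526108  0.20871002 -3.50575936]
throat xyz mm [-0.09  0.24  2.72] t 15.05 F [np.float64(-2.3), np.float64(0.2), np.float64(-2.8)]
```

Still no contact at h ≈ 2.7 mm, so the ears are through. I'll press on gently until it seats.

drive_tool:
  commands:
    - {"x":0.6,"y":0,"z":-1.3,"wx":0,"wy":0,"wz":0}
    - {"x":0.6,"y":0,"z":-1.2,"wx":0,"wy":0,"wz":0}
    - {"x":0,"y":0,"z":0,"wx":0,"wy":0,"wz":0}
    - {"x":0,"y":0,"z":0,"wx":0,"wy":0,"wz":0}

```text
time: 15.38
ee_pos: [0.589, 0.1102, 0.2186]
eef_rot: [0.203, 0.395, 0.893, 0.079]
contact_force: [-6.1, -1.8, 2.0]
finger_gap: 0.0157
gripper_force: 30.0
```

```bash
python3 - <<'E'
from goto import *
to(.0)
E
```

```text
dpos mm [ 0.  -0.4 -0.6] rotvec [-0.0003  0.0017  0.0007] ypos [0.58904253 0.11015578 0.21861399] F [-6.08811088 -1.77390055  2.00987882]
throat xyz mm [0.21 0.39 0.58] t 15.3833 F [np.float64(-4.6), np.float64(-2.1), np.float64(4.4)]
```

drive_tool:
  commands:
    - {"x":0.3,"y":0,"z":-0.8,"wx":0,"wy":0,"wz":0}
    - {"x":0,"y":0,"z":0,"wx":0,"wy":0,"wz":0}
    - {"x":0,"y":0,"z":0,"wx":0,"wy":0,"wz":0}

```text
time: 15.63
ee_pos: [0.5891, 0.1101, 0.2186]
eef_rot: [0.202, 0.395, 0.893, 0.079]
contact_force: [-16.9, -2.1, 12.3]
finger_gap: 0.0158
gripper_force: 30.0
```

```bash
python3 - <<'E'
from goto import *
to(.0)
to(0,0)
E
```

```text
dpos mm [-0.  -0.4 -0.6] rotvec [-0.0006  0.0016  0.0009] ypos [0.58909491 0.1101492  0.21858612] F [-16.90899078  -2.11202782  12.26350617]
throat xyz mm [0.25 0.38 0.53] t 15.6333 F [np.float64(-10.0), np.float64(-2.9), np.float64(18.2)]
dpos mm [-0.  -0.4 -0.6] rotvec [ 0.3315 -0.014  -0.7106] ypos [0.58909491 0.1101492  0.21858612] F [-16.90899078  -2.11202782  12.26350617]
throat xyz mm [0.25 0.38 0.53] t 15.6333 F [np.float64(-10.0), np.float64(-2.9), np.float64(18.2)]
```

drive_tool:
  commands:
    - {"x":-0.6,"y":0,"z":0,"wx":0,"wy":0,"wz":0}
    - {"x":0,"y":0,"z":0,"wx":0.0276,"wy":-0.0012,"wz":-0.0592}
    - {"x":0,"y":0,"z":0,"wx":0.0276,"wy":-0.0012,"wz":-0.0592}
    - {"x":0,"y":0,"z":0,"wx":0.0276,"wy":-0.0012,"wz":-0.0592}
    - {"x":0,"y":0,"z":0,"wx":0.0276,"wy":-0.0012,"wz":-0.0592}
    - {"x":0,"y":0,"z":0,"wx":0,"wy":0,"wz":0}

```text
time: 16.13
ee_pos: [0.5889, 0.1103, 0.2185]
eef_rot: [0.191, 0.509, 0.833, 0.105]
contact_force: [-9.7, -1.6, 8.7]
finger_gap: 0.0158
gripper_force: 30.1
```

```bash
python3 - <<'E'
from goto import *
to(0,0)
s=robot.read_state();print(s["ft_torque"]@np.c_[xt,yt,zt],s["finger_gap"])
E
```

```text
dpos mm [ 0.2 -0.6 -0.5] rotvec [ 0.22   -0.0083 -0.4709] ypos [0.58890619 0.11032289 0.2185294 ] F [-9.71478929 -1.61182776  8.74862605]
throat xyz mm [0.04 0.55 0.57] t 16.1333 F [np.float64(-5.0), np.float64(-2.1), np.float64(12.0)]
[-0.52584703  1.88182253  0.3666809 ] 0.0158450625426088
```

drive_tool:
  commands:
    - {"x":0,"y":0,"z":0,"wx":0.0275,"wy":-0.001,"wz":-0.0589}
    - {"x":0,"y":0,"z":0,"wx":0.0275,"wy":-0.001,"wz":-0.0589}
    - {"x":0,"y":0,"z":0,"wx":0.0275,"wy":-0.001,"wz":-0.0589}
    - {"x":0,"y":0,"z":0,"wx":0.0275,"wy":-0.001,"wz":-0.0589}
    - {"x":0,"y":0,"z":0,"wx":0.0275,"wy":-0.001,"wz":-0.0589}
    - {"x":0,"y":0,"z":0,"wx":0.0275,"wy":-0.001,"wz":-0.0589}
    - {"x":0,"y":0,"z":0,"wx":0.0275,"wy":-0.001,"wz":-0.0589}
    - {"x":0,"y":0,"z":0,"wx":0.0275,"wy":-0.001,"wz":-0.0589}
    - {"x":0,"y":0,"z":0,"wx":0,"wy":0,"wz":0}
    - {"x":0,"y":0,"z":0,"wx":0,"wy":0,"wz":0}

```text
time: 16.97
ee_pos: [0.5887, 0.1103, 0.2184]
eef_rot: [0.156, 0.705, 0.675, 0.149]
contact_force: [-11.3, -1.6, 8.8]
finger_gap: 0.0155
gripper_force: 30.1
```

```bash
python3 - <<'E'
from goto import *
to(0,0)
s=robot.read_state();print(s["ft_torque"]@np.c_[xt,yt,zt],s["finger_gap"])
E
```

```text
dpos mm [ 0.4 -0.5 -0.4] rotvec [ 0.0009 -0.0009 -0.0032] ypos [0.58872141 0.11031367 0.2184216 ] F [-11.25430146  -1.61737715   8.76208088]
throat xyz mm [-0.17  0.53  0.55] t 16.9667 F [np.float64(-6.4), np.float64(-2.1), np.float64(12.7)]
[-0.48551177  2.01567107  0.3605357 ] 0.015546550131864796
```

drive_tool:
  commands:
    - {"x":-0.3,"y":0,"z":0.2,"wx":0.0085,"wy":0,"wz":-0.018}
    - {"x":0,"y":0,"z":0,"wx":0.0085,"wy":0,"wz":-0.018}
    - {"x":0,"y":0,"z":0,"wx":0,"wy":0,"wz":0}
    - {"x":0,"y":0,"z":0,"wx":0,"wy":0,"wz":0}

```text
time: 17.3
ee_pos: [0.5886, 0.1103, 0.2184]
eef_rot: [0.153, 0.719, 0.661, 0.152]
contact_force: [-7.6, -0.8, 5.8]
finger_gap: 0.016
gripper_force: 30.0
```

```bash
python3 - <<'E'
from goto import *
to(0,0)
s=robot.read_state();print(s["ft_torque"]@np.c_[xt,yt,zt],s["finger_gap"])
E
```

```text
dpos mm [ 0.4 -0.5 -0.4] rotvec [-0.0161 -0.0006  0.0327] ypos [0.58863899 0.11028829 0.21842657] F [-7.55592298 -0.84266322  5.81873399]
throat xyz mm [-0.24  0.5   0.58] t 17.3 F [np.float64(-4.3), np.float64(-1.2), np.float64(8.4)]
[-0.30979135  1.57268304  0.39487072] 0.015958246167647492
```

drive_tool:
  commands:
    - {"x":0,"y":0,"z":0,"wx":0.0127,"wy":0,"wz":-0.0272}
    - {"x":0,"y":0,"z":0,"wx":0,"wy":0,"wz":0}
    - {"x":0,"y":0,"z":0,"wx":0,"wy":0,"wz":0}

```text
time: 17.55
ee_pos: [0.5885, 0.1104, 0.2183]
eef_rot: [0.151, 0.728, 0.651, 0.154]
contact_force: [-9.0, -0.8, 6.1]
finger_gap: 0.0158
gripper_force: 30.7
```

```bash
python3 - <<'E'
from goto import *
to(0,0)
s=robot.read_state();print(s["ft_torque"]@np.c_[xt,yt,zt],s["finger_gap"])
E
```

```text
dpos mm [ 0.6 -0.6 -0.3] rotvec [-0.0282 -0.0009  0.059 ] ypos [0.58847582 0.11036896 0.21829287] F [-8.95629944 -0.7584926   6.08529673]
throat xyz mm [-0.45  0.57  0.53] t 17.55 F [np.float64(-5.5), np.float64(-1.2), np.float64(9.3)]
[-0.46527835  1.67465898  0.82799002] 0.01576607552175937
```

The torque rose from 0.39 to 0.83 N m, so the cap is at the stop. I'll release and back off along the axis.

drive_tool:
  commands:
    - {"x":0,"y":0,"z":0,"wx":0,"wy":0,"wz":0}
    - {"x":0,"y":0,"z":0,"wx":0,"wy":0,"wz":0}
    - {"x":0,"y":0,"z":0,"wx":0,"wy":0,"wz":0}
    - {"x":0,"y":0,"z":0,"wx":0,"wy":0,"wz":0}
    - {"x":0,"y":0,"z":0,"wx":0,"wy":0,"wz":0}
    - {"x":0,"y":0,"z":0,"wx":0,"wy":0,"wz":0}
  grip: 0.5

```text
time: 18.05
ee_pos: [0.5886, 0.1101, 0.2176]
eef_rot: [0.151, 0.729, 0.65, 0.154]
contact_force: [-0.2, -0.4, -0.1]
finger_gap: 0.0418
gripper_force: 0.0
```

drive_tool:
  commands:
    - {"x":-2,"y":0,"z":4,"wx":0,"wy":0,"wz":0}
    - {"x":-4,"y":0,"z":8,"wx":0,"wy":0,"wz":0}
    - {"x":-6,"y":0,"z":13,"wx":0,"wy":0,"wz":0}
    - {"x":-9,"y":0,"z":19,"wx":0,"wy":0,"wz":0}
    - {"x":-12,"y":0,"z":26,"wx":0,"wy":0,"wz":0}
    - {"x":-12,"y":0,"z":26,"wx":0,"wy":0,"wz":0}
    - {"x":-12,"y":15,"z":20,"wx":0,"wy":0,"wz":0}
    - {"x":-15,"y":25,"z":0,"wx":0,"wy":0,"wz":0}
    - {"x":-15,"y":30,"z":0,"wx":0,"wy":0,"wz":0}
    - {"x":-10,"y":30,"z":0,"wx":0,"wy":0,"wz":0}
    - {"x":0,"y":30,"z":0,"wx":0,"wy":0,"wz":0}
    - {"x":0,"y":0,"z":0,"wx":0,"wy":0,"wz":0}

```text
time: 19.05
ee_pos: [0.4895, 0.2462, 0.3342]
eef_rot: [0.15, 0.726, 0.653, 0.155]
contact_force: [-0.7, 0.4, -0.5]
finger_gap: 0.0437
gripper_force: 0.0
```

drive_tool:
  commands:
    - {"x":0,"y":30,"z":0,"wx":0,"wy":0,"wz":0}
    - {"x":0,"y":30,"z":0,"wx":0,"wy":0,"wz":0}
    - {"x":0,"y":30,"z":0,"wx":0,"wy":0,"wz":0}
    - {"x":0,"y":0,"z":0,"wx":0,"wy":0,"wz":0}
    - {"x":0,"y":0,"z":0,"wx":0,"wy":0,"wz":0}
    - {"x":0,"y":0,"z":0,"wx":0,"wy":0,"wz":0}

```text
time: 19.55
ee_pos: [0.4916, 0.3294, 0.3339]
eef_rot: [0.151, 0.729, 0.65, 0.154]
contact_force: [0.2, -0.5, -0.4]
finger_gap: 0.0435
gripper_force: 0.0
```

```bash
python3 - <<'E'
from goto import *
from h import *
from cell import optics
import pickle
d={n:optics.camera(n) for n in("scene","top")}; pickle.dump(d,open("d8.pkl","wb"))
print(robot.read_state()["ee_pos"])
f=lambda im,x,y,w,h,k:cv2.resize(im[y:y+h,x:x+w],None,fx=k,fy=k,interpolation=cv2.INTER_CUBIC)
cv2.imwrite("pics/fin.png",np.hstack([f(d["top"]["pixels"],268,145,60,60,6.6),f(d["scene"]["pixels"],283,140,60,60,6.6)]))
# expected pins at 22 mm along +-yt, z=51
for n,c in d.items():
    print(n,[np.round(proj(c,o+.051*zt+e*.022*yt),1) for e in(1,-1)])
    u,v=proj(c,o+.051*zt).round().astype(int); hs=cv2.cvtColor(c["pixels"],cv2.COLOR_BGR2HSV)[v-14:v+14,u-14:u+14].astype(int)
    m=((hs[...,0]>8)&(hs[...,0]<35)&(hs[...,1]>110)&(hs[...,2]>110)).astype(np.uint8)
    k,l,st,ce=cv2.connectedComponentsWithStats(m); print([(int(a[4]),np.round(q+[u-14,v-14],1)) for a,q in zip(st[1:],ce[1:])])
    k2=blob(c,(u-16,v-16,u+16,v+16),(0,80,20),(22,255,255)); print("bar rect",cv2.minAreaRect(k2))
E
```

```text
[0.4918515 0.328825  0.334002 ]
scene [array([300.5, 165.9]), array([311.9, 169.2])]
[(26, array([296.5, 165.1]))]
bar rect ((305.5, 165.125), (27.0, 31.75), 90.0)
top [array([290.4, 180.8]), array([308. , 181.5])]
[(16, array([289. , 180.6])), (6, array([307. , 181.5]))]
bar rect ((298.56298828125, 179.09291076660156), (25.37984848022461, 7.890718460083008), 3.9724960327148438)
```

The bar's pins measure at top (289,180.6) and (307,181.5). That is within about 1.5 px of the seated pose and within 1° of crosswise, and the forces are zero. Handing in.

```bash
python3 -c "
from cell import workorder
print(workorder.hand_in())"
```

```text
the job is handed in; nothing more can be done
None
```

I handed the job in at about 20 s of the 61 s allowed, with no verdict returned. The drum lies in the throat. The cap is seated and turned to its stop, with the grip bar crosswise by the final camera measurement. The gripper is released and clear, and I saw no contact with anything else on the counter.

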